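# Sort the cabinet hardware into its trays

### The arm

A 7-joint arm with a two-finger parallel gripper is mounted at the origin on the work surface. World frame = base frame: x ahead of the robot, y to its left, z up, the work surface at z = 0. Lengths are in m, angles in rad, forces in N, time in s.
With the tool pointing down it reaches from about 0.425 to 0.825 m from the base axis. Payload 3.6 kg.
Tool frame: the origin (TCP) lies midway between the tips of the shut fingers; the grasp point (between the pads) lies 19 mm behind it; z points along the fingers, y is the line along which they close (so a half turn about z gives the same grasp; the last joint's range is limited). The gripper opens to 93 mm and grips with 3 to 60 N. Pads are 15 mm wide; open, the fingers measure 128 mm over their backs; the gripper's body (75 mm by 188 mm) begins 65 mm behind the grasp point.
Start: joints at [-1.236, 0.615, -0.013, 1.423, 0.008, 1.103, -0.04], TCP at [0.23, 0.608, 0.219] pointing down, gripper open.
Joint ranges: [-3.12, 3.12], [-0.3, 2.06], [-1.34, 1.32], [0.26, 2.42], [-1.36, 4.5], [0.01, 1.98], [-2.84, 2.84]. Speed limits (rad/s): [2.79, 2.79, 3.14, 3.14, 3.14, 3.14, 3.14].

### API

Orientations are given as a unit quaternion [x, y, z, w].
In Python, from station import arm, viewer gives the robot as it stands. The module is installed in compiled form; this text tells all that it offers.
- The arm moves only by the shell command python3 -m pendant 'ROWS' [OPENING] [FORCE]. ROWS is JSON, a list that holds one entry, the list of rows, each a list of 6 numbers: the shift along the tool's x, y, z in m, then the turn, a rotation vector about the tool's x, y, z in rad. In form: [[[x, y, z, wx, wy, wz], ...]]. A call has 1 to 20 rows; each row shifts and turns the commanded pose from where the row before left it, along the tool's axes as they then stand; what a row does not reach is not made up. A row lasts 1/8 s, in which the tool goes at most 62.5 mm and 10.7 degrees, less where a joint would pass 70% of its speed; a pose out of reach is approached as far as the arm can. A call with a gripper value outside its range is refused whole. OPENING is the finger opening in m, from 0 to 0.093, set as the call begins (- or left out, the last holds). The fingers move at their own pace and stop on an object; FORCE is the grip in N (left out, the last holds). Time passes only in rows, so rows that do not move let the fingers close. It gives the time, the measured TCP pose, the force, the opening and the grip force at its end, in the units of the state.
- arm.state(): the state, without advancing time (a new reading comes with each control period).
- viewer.get_image(name): name is "scene" or "top" or "wrist"; returns the picture (384x512x3 uint8, blue, green, red); there is no depth.
- viewer.calibration(name): a dict with "K" (3x3 intrinsics, pixels), "rvec" (rotation vector, rad) and "tvec" (3), from world to camera coordinates, as OpenCV has them. Camera axes: x right, y down, z forward; pixel columns grow to the right and rows downward; lengths in m; the calibration is good to about 2 mm. A picture is of the moment at which its call begins: read the wrist's pose just before it. calibration takes no time and is no camera call; for the wrist camera it gives the pose at the moment of the call.
- arm.close_job(): hands the job in; it is judged then, once.
The state is a dict: "time": time; "q": joint angles; "dq": joint speeds; "joint_torque": joint torques, N m; "tcp_pos": TCP position; "tool_rot": TCP orientation; "force": force on the tool from outside, world axes, zero at the start; "wrist_torque": the same for the moment, N m; "gripper_width": opening from 0.0 (shut) to 1.0 (fully open); "finger_force": force on a finger pad.
Only numpy, scipy, OpenCV 4.12 (cv2) and the standard library are available. Lean on these libraries where they do the work, as an engineer would, in place of code of your own. Each camera call takes 0.05 s, during which the arm holds its last target. There are 200 camera calls.

### The job

The hardware has just come off the kitchen cabinets: sort the five loose pieces on the counter (two knobs, one bar pull, two hinges) into the three wooden trays, each into the tray that already holds one of its kind. Every piece must end on the tray's floor, the pull and the hinges lying flat, none on top of another. Set the pieces down instead of dropping them in, and leave the flower vase and the mug where they stand.

Things in the scene. Friction and masses are not known exactly. Their poses are not given: they have to be found in the camera images.
- knob_a_mid (a point): Steel mushroom knob standing on its 25 mm foot: round head 38 mm across (widest between 20 and 26.5 mm up), 32 mm high in all, about 60 g. The point is its centre, 16 mm above its underside, z up. One of two alike loose on the counter.
- knob_b_mid (a point): Steel mushroom knob standing on its 25 mm foot: round head 38 mm across (widest between 20 and 26.5 mm up), 32 mm high in all, about 60 g. The point is its centre, 16 mm above its underside, z up. One of two alike loose on the counter.
- pull_bar (a point): Square steel bar pull lying on its side: a bar 108 mm long (along x), 12 mm wide and 12 mm high, with a 12 mm thick post at each end reaching 20 mm out from the bar's side towards +y, like a shallow U lying flat. About 110 g. The point is the middle of the bar, 6 mm above the underside, z up. Grip across the bar.
- hinge_a_arm (a point): Steel concealed cupboard hinge lying closed, 84 mm long, 85 g: a straight arm 48 mm long (x), 18 wide, 18 high, then at its +x end a round 35 mm cup with a flat flange 48 mm wide (y). The point is the middle of the arm, 9 mm above the underside; the hinge reaches 24 mm to its -x and 60 mm to its +x of it (flange from +31 to +53). z up. Grip across the arm. One of two alike loose on the counter.
- hinge_b_arm (a point): Steel concealed cupboard hinge lying closed, 84 mm long, 85 g: a straight arm 48 mm long (x), 18 wide, 18 high, then at its +x end a round 35 mm cup with a flat flange 48 mm wide (y). The point is the middle of the arm, 9 mm above the underside; the hinge reaches 24 mm to its -x and 60 mm to its +x of it (flange from +31 to +53). z up. Grip across the arm. One of two alike loose on the counter.
- tray_knobs: Open tray of light wood, fixed to the counter: 130 mm (x) by 190 mm (y) outside, 40 mm high, walls and floor 5 mm thick. Origin: centre of its underside; z up. The tray for knobs: one knob already stands in it near its +y end, its centre about 60 mm from the tray's centre; the rest of the floor is free.
- tray_pulls: Open tray of light wood, fixed to the counter: 130 mm (x) by 190 mm (y) outside, 40 mm high, walls and floor 5 mm thick. Origin: centre of its underside; z up. The tray for pulls: one pull already lies in it beside its -x wall, its bar along y and its posts towards +x, taking up the floor from the -x wall to 20 mm short of the tray's centre line; the rest of the floor is free.
- tray_hinges: Open tray of light wood, fixed to the counter: 130 mm (x) by 190 mm (y) outside, 40 mm high, walls and floor 5 mm thick. Origin: centre of its underside; z up. The tray for hinges: one hinge already lies in it near its +y end, its length along x and the middle of its width about 60 mm from the tray's centre, flange 48 mm wide; the rest of the floor is free.
- vase: Glass vase of yellow flowers at the left edge of the work, a bystander: about 90 mm wide at the vase, 160 mm across the flowers, 280 mm high. Origin: centre of its underside.
- mug: White mug at the right edge of the work, a bystander: 82 mm wide, 90 mm high. Origin: centre of its underside.

How it is judged:
At the end, for the whole second after the job is handed in: Every piece is within the walls of its kind's tray, released and at rest on the floor: knob centres under 28 mm, hinge arms under 22 mm and the pull's bar under 16.5 mm above the tray's underside (lying normally 21, 14 and 11 mm) (x of knob_a_mid in the frame of tray_knobs between -0.06 and 0.06 m and y of knob_a_mid in the frame of tray_knobs between -0.09 and 0.09 m and z of knob_a_mid in the frame of tray_knobs between 0 and 0.028 m and linear speed of each of knob_a, knob_b, pull, hinge_a, hinge_b below 0.02 m/s and x of knob_b_mid in the frame of tray_knobs between -0.06 and 0.06 m and y of knob_b_mid in the frame of tray_knobs between -0.09 and 0.09 m and z of knob_b_mid in the frame of tray_knobs between 0 and 0.028 m and x of pull_bar in the frame of tray_pulls between -0.06 and 0.06 m and y of pull_bar in the frame of tray_pulls between -0.09 and 0.09 m and z of pull_bar in the frame of tray_pulls between 0 and 0.0165 m and x of hinge_a_arm in the frame of tray_hinges between -0.06 and 0.06 m and y of hinge_a_arm in the frame of tray_hinges between -0.09 and 0.09 m and z of hinge_a_arm in the frame of tray_hinges between 0 and 0.022 m and x of hinge_b_arm in the frame of tray_hinges between -0.06 and 0.06 m and y of hinge_b_arm in the frame of tray_hinges between -0.09 and 0.09 m and z of hinge_b_arm in the frame of tray_hinges between 0 and 0.022 m); the robot touches nothing.
It fails at once if a piece is dropped (falls freely at over 0.9 m/s, a fall of about 40 mm) ((linear speed of knob_a above 0.9 m/s and contact force between knob_a and anything else below 0.01 N) or (linear speed of knob_b above 0.9 m/s and contact force between knob_b and anything else below 0.01 N) or (linear speed of pull above 0.9 m/s and contact force between pull and anything else below 0.01 N) or (linear speed of hinge_a above 0.9 m/s and contact force between hinge_a and anything else below 0.01 N) or (linear speed of hinge_b above 0.9 m/s and contact force between hinge_b and anything else below 0.01 N)).
It fails at once if the vase is moved by more than 30 mm (distance of vase from where it was at the start of the episode above 0.03 m).
It fails at once if the mug is moved by more than 30 mm (distance of mug from where it was at the start of the episode above 0.03 m).
It also fails if it takes over 136 s, if anything falls off the work surface, if the arm or the gripper's body presses on something with over 40 N, if the wrist force passes 120 N, or if a joint passes its speed limit or range.

## Working session

There is one attempt and no reset: what is moved stays moved. The work goes in short steps, Python scripts to look and compute and a shell command to move; the robot and the scene stay as the last step left them, time stands still between calls to the robot, and variables do not carry over. Pictures are saved under pics/ and viewed, at most 14 in all, crops included, and the job is handed in when it is done.

```bash
mkdir -p pics
python3 - <<'E'
from station import arm, viewer
import cv2
for n in("top","scene"):
    cv2.imwrite(f"pics/{n}0.png",viewer.get_image(n))
    print(n,viewer.calibration(n))
s=arm.state();print(s)
E
```

```text
top {'K': array([[445.81518562,   0.        , 253.5326099 ],
       [  0.        , 445.81518562, 190.20493972],
       [  0.        ,   0.        ,   1.        ]]), 'rvec': array([ 2.1863467 , -2.16137999,  0.14002185]), 'tvec': array([-0.01378283,  0.49151187,  1.53809417])}
scene {'K': array([[360.82591758,   0.        , 257.74544766],
       [  0.        , 360.82591758, 192.7700829 ],
       [  0.        ,   0.        ,   1.        ]]), 'rvec': array([ 2.04041965,  1.72120038, -0.51115908]), 'tvec': array([-0.11220993, -0.39551762,  1.39195082])}
{'time': 0.1, 'q': array([-1.23551278,  0.6158578 , -0.01261569,  1.4247079 ,  0.00815966,
        1.10341469, -0.04039621]), 'dq': array([-3.38612806e-04, -1.14563109e-03,  1.72837054e-03, -2.86290278e-03,
       -2.41702646e-04,  6.90149166e-04,  2.91108872e-05]), 'joint_torque': array([ 9.45307547e-04, -4.60044050e+01,  2.09758175e-01, -1.66244334e+01,
       -6.12076395e-02,  1.70170306e-02,  1.11321776e-04]), 'tcp_pos': array([0.22981852, 0.60726159, 0.21758432]), 'tool_rot': array([ 1.79859868e-01,  9.83691549e-01, -1.15605451e-03, -1.69260516e-04]), 'force': array([-0.58024179,  0.50814465,  0.49260417]), 'wrist_torque': array([-0.01678482, -0.03448003,  0.04195903]), 'finger_force': 0.0, 'gripper_width': 1.000179472675712}
```

View pics/top0.png

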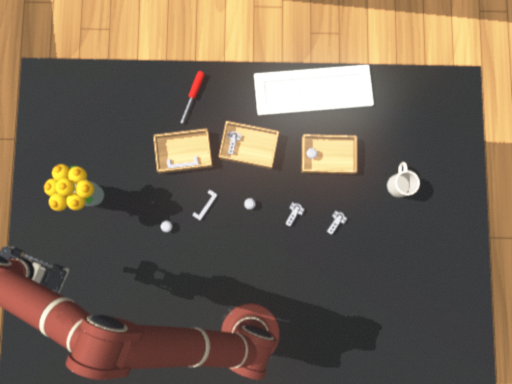

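View pics/scene0.png

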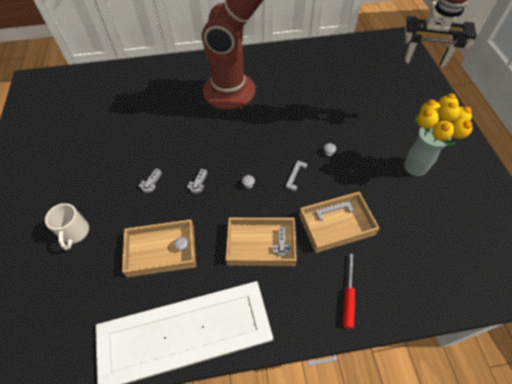

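The top view shows the trays: pulls at (183,150), hinges at (249,145), knobs at (330,154). The loose pieces are knobs at (166,227) and (250,204), the pull at (205,205), and hinges at (295,214) and (337,222). I'll enlarge this area.

```bash
cat > h.py <<'E'
import numpy as np, cv2
from station import arm, viewer
from scipy.spatial.transform import Rotation as R
def ray(uv,z,cal):
    """pixels -> world xy at height z"""
    uv=np.array(uv,float).reshape(-1,2); Rm=cv2.Rodrigues(cal["rvec"])[0]
    d=np.c_[uv,np.ones(len(uv))]@np.linalg.inv(cal["K"]).T@Rm
    c=-Rm.T@cal["tvec"]
    return c+d*((z-c[2])/d[:,2])[:,None]
def crop(img,x0,y0,x1,y1,f,name):
    cv2.imwrite(name,cv2.resize(img[y0:y1,x0:x1],None,fx=f,fy=f,interpolation=cv2.INTER_CUBIC))
E
python3 - <<'E'
from h import *
crop(cv2.imread("pics/top0.png"),150,110,360,250,3.8,"pics/top1.png")
E
```

```text
(no output)
```

View pics/top1.png

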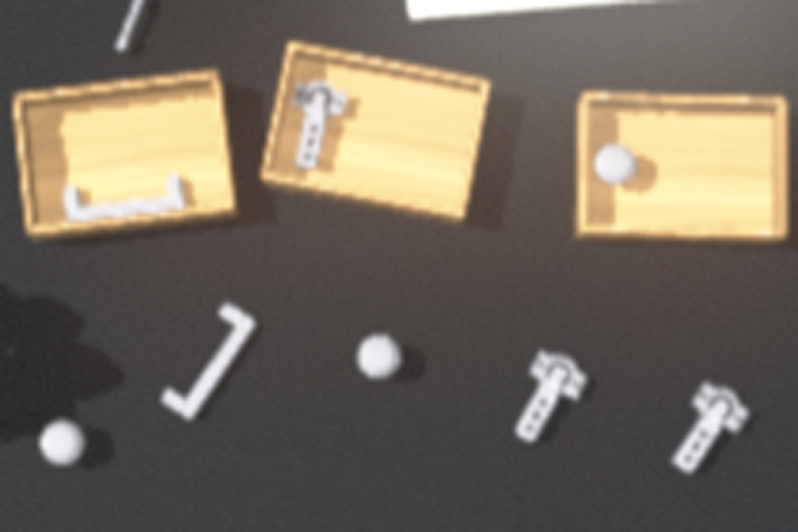

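Run:
```python
from h import *
np.set_printoptions(precision=4,suppress=True)
cal=viewer.calibration("top")
f=lambda p,z: ray((np.array(p,float)+.5)/3.8-.5+[150,110],z,cal)
for n,p in dict(pulls=[(14,95),(217,70),(235,213),(30,238)],hinges=[(290,42),(490,80),(465,218),(264,182)],knobs=[(579,94),(787,97),(787,238),(579,238)]).items():
    w=f(p,.04); c=w.mean(0); ax=(w[0]-w[1]+w[3]-w[2]); print(n,c,"y-axis deg from world y",np.degrees(np.arctan2(-ax[0],ax[1])),np.linalg.norm(w-np.roll(w,1,0),axis=1))
print("knobs",f([(62,442),(379,356),(613,164)],.026))
w=f([(247,322),(188,412),(224,306),(165,398)],.012);print("pull",w,w[:2].mean(0),np.linalg.norm(w[0]-w[1]))
for t,c in (((527,434),(560,378)),((684,466),(720,406))):
    w=f([t,c],.015);d=w[1]-w[0];print("hinge",w,np.degrees(np.arctan2(d[1],d[0])),np.linalg.norm(d))
s=arm.state();Rt=R.from_quat(s["tool_rot"]).as_matrix();print(Rt,s["tcp_pos"])
cw=viewer.calibration("wrist");Rm=cv2.Rodrigues(cw["rvec"])[0];print("cam in tool",Rt.T@(-Rm.T@cw["tvec"]-s["tcp_pos"]),Rt.T@Rm.T,cw["K"])
```

```text
pulls [0.6286 0.2433 0.04  ] y-axis deg from world y 7.954647214129774 [0.1348 0.1887 0.1355 0.1888]
hinges [0.6541 0.01   0.04  ] y-axis deg from world y -9.805389669678952 [0.1343 0.1895 0.1322 0.1883]
knobs [ 0.624 -0.274  0.04 ] y-axis deg from world y 0.39308465828958317 [0.1355 0.1945 0.133  0.1928]
knobs [[ 0.3632  0.2944  0.026 ]
 [ 0.4454  0.0059  0.026 ]
 [ 0.6281 -0.2109  0.026 ]]
pull [[0.4768 0.129  0.012 ]
 [0.3925 0.1817 0.012 ]
 [0.4915 0.1506 0.012 ]
 [0.4052 0.2033 0.012 ]] [0.4346 0.1554 0.012 ] 0.09942573565300787
hinge [[ 0.3756 -0.1319  0.015 ]
 [ 0.4278 -0.1624  0.015 ]] -30.36465995177131 0.060525808953160676
hinge [[ 0.3477 -0.2773  0.015 ]
 [ 0.4035 -0.3113  0.015 ]] -31.340420565148317 0.06538241117887955
[[-0.9353  0.3539 -0.0007]
 [ 0.3539  0.9353 -0.0022]
 [-0.0001 -0.0023 -1.    ]] [0.2298 0.6073 0.2176]
cam in tool [ 0.0813 -0.0005 -0.1657] [[ 0.0003 -0.9572 -0.2895]
 [ 1.      0.0001  0.0008]
 [-0.0008 -0.2895  0.9572]] [[345.6751   0.     256.7376]
 [  0.     345.6751 187.6641]
 [  0.       0.       1.    ]]
```

```bash
cat >> h.py <<'E'
def legs(*wps):
    """waypoints (x,y,z[,tool-y angle deg]) -> tool-frame shift at the present yaw of each leg, then turn wz"""
    s=arm.state(); Rt=R.from_quat(s["tool_rot"]); p=s["tcp_pos"]
    e=Rt.as_matrix(); print("tcp",p.round(4),"y-angle",np.degrees(np.arctan2(e[1,1],e[0,1])).round(2),"tilt",e[:2,2].round(4),"F",s["force"].round(1),"w",s["gripper_width"]*.093,"ff",s["finger_force"],"t",s["time"])
    for w in wps:
        y=R.from_matrix(Rt.as_matrix()); sh=Rt.inv().apply(np.array(w[:3])-p)
        wz=0
        if len(w)>3:
            e=Rt.as_matrix(); a=np.degrees(np.arctan2(e[1,1],e[0,1])); d=(w[3]-a+180)%360-180; wz=-np.radians(d)
            t=np.radians(w[3]); Rt=R.from_matrix(np.array([[-np.sin(t),np.cos(t),0],[np.cos(t),np.sin(t),0],[0,0,-1]]).T.reshape(3,3).T)
        print("shift",sh.round(4),"then wz",round(float(wz),4)); p=np.array(w[:3])
E
python3 - <<'E'
from h import *
legs((.2,.43,.22),(.363,.294,.15))
E
```

```text
tcp [0.2298 0.6073 0.2176] y-angle 69.28 tilt [-0.0007 -0.0022] F [-0.6  0.5  0.5] w 0.09301669095884121 ff 0.0 t 0.1
shift [-0.0348 -0.1763 -0.002 ] then wz 0.0
shift [-0.2006 -0.0694  0.0702] then wz 0.0
```

```bash
python3 -m pendant '[[[-0.007,-0.035,0,0,0,0],[-0.007,-0.035,0,0,0,0],[-0.007,-0.035,0,0,0,0],[-0.007,-0.035,0,0,0,0],[-0.007,-0.035,0,0,0,0],[-0.04,-0.014,0.014,0,0,0],[-0.04,-0.014,0.014,0,0,0],[-0.04,-0.014,0.014,0,0,0],[-0.04,-0.014,0.014,0,0,0],[-0.04,-0.014,0.014,0,0,0],[0,0,0,0,0,0],[0,0,0,0,0,0]]]' 0.06
python3 - <<'E'
from h import *
legs()
import pickle
c=viewer.calibration("wrist"); cv2.imwrite("pics/w1.png",viewer.get_image("wrist")); pickle.dump(c,open("c1.pkl","wb"))
E
```

```text
time: 1.6
tcp_pos: [0.3625, 0.2959, 0.1485]
tool_rot: [0.18, 0.984, -0.0, -0.0]
force: [-0.1, 0.4, 0.4]
gripper_width: 0.644
finger_force: 0.0
tcp [0.3625 0.2959 0.1485] y-angle 69.29 tilt [-0.001   0.0001] F [-0.1  0.4  0.4] w 0.05992494221827266 ff 0.0 t 1.6
```

View pics/w1.png

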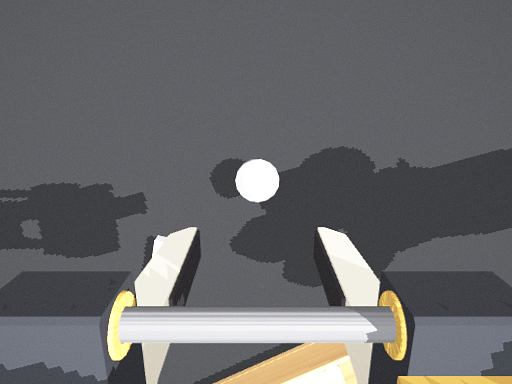

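The wrist view shows knob A at (257,180), a round white blob between the fingers.

Run:
```python
from h import *
import pickle
c=pickle.load(open("c1.pkl","rb")); g=cv2.imread("pics/w1.png",0)
m=(g>200).astype(np.uint8); n,l,st,ce=cv2.connectedComponentsWithStats(m)
for i in range(1,n):
    if st[i,4]>200: print(st[i],ce[i])
p=ray([257.3,180.3],.023,c)[0];print(p)
legs((p[0],p[1],.005),(p[0],p[1],.15,69.3),(.624,-.324,.15,.4),(.624,-.324,.011))
```

```text
[ 235  159   44   43 1455] [257.05635739 180.10996564]
[ 135  227   61   79 2637] [162.75578309 267.85779295]
[ 318  227   62   79 2521] [350.26497422 269.00952003]
[  107   291   270    93 10460] [244.52179732 338.65707457]
[395 298  11  62 275] [401.34909091 330.62181818]
[427 376  64   8 341] [457.6744868  379.28445748]
[0.36251846 0.2961516  0.023     ]
tcp [0.3622 0.2965 0.1487] y-angle 69.38 tilt [-0.0007  0.0005] F [-0.3 -0.8 -0.4] w 0.0606813950292203 ff 0.0 t 1.65
shift [-0.0005 -0.0003  0.1437] then wz 0.0
shift [ 1.00e-04  0.00e+00 -1.45e-01] then wz 0.0014
shift [-0.4638 -0.4877  0.    ] then wz 1.2025
shift [0.    0.    0.139] then wz 0.0
```

```bash
python3 -m pendant '[[[0,0,0.04,0,0,0],[0,0,0.04,0,0,0],[0,0,0.035,0,0,0],[0,0,0.018,0,0,0],[0,0,0.01,0,0,0],[0,0,0,0,0,0],[0,0,0,0,0,0]]]'
python3 -m pendant '[[[0,0,0,0,0,0],[0,0,0,0,0,0],[0,0,0,0,0,0],[0,0,0,0,0,0],[0,0,-0.01,0,0,0],[0,0,-0.03,0,0,0],[0,0,-0.04,0,0,0],[0,0,-0.04,0,0,0],[0,0,-0.025,0,0,0],[0,0,0,0,0,0]]]' 0 25
```

```text
time: 2.52
tcp_pos: [0.3634, 0.2963, 0.0064]
tool_rot: [0.18, 0.984, 0.001, 0.0]
force: [0.4, -1.3, 0.2]
gripper_width: 0.648
finger_force: 0.0
time: 3.78
tcp_pos: [0.3639, 0.2963, 0.1526]
tool_rot: [0.18, 0.984, 0.002, 0.001]
force: [-0.4, -0.9, -1.4]
gripper_width: 0.392
finger_force: 25.0
```

```bash
python3 -m pendant '[[[-0.015,-0.016,0,0,0,0],[-0.033,-0.035,0,0,0,0],[-0.033,-0.035,0,0,0,0],[-0.033,-0.035,0,0,0,0],[-0.033,-0.035,0,0,0,0],[-0.033,-0.035,0,0,0,0],[-0.033,-0.035,0,0,0,0],[-0.033,-0.035,0,0,0,0],[-0.033,-0.035,0,0,0,0],[-0.033,-0.035,0,0,0,0],[-0.033,-0.035,0,0,0,0],[-0.033,-0.035,0,0,0,0],[-0.033,-0.035,0,0,0,0],[-0.033,-0.035,0,0,0,0],[-0.02,-0.018,0,0,0,0],[0,0,0,0,0,0]]]'
python3 -m pendant '[[[0,0,0,0,0,0.12],[0,0,0,0,0,0.12],[0,0,0,0,0,0.12],[0,0,0,0,0,0.12],[0,0,0,0,0,0.12],[0,0,0,0,0,0.12],[0,0,0,0,0,0.12],[0,0,0,0,0,0.12],[0,0,0,0,0,0.12],[0,0,0,0,0,0.12],[0,0,0,0,0,0],[0,0,0,0,0,0]]]'
python3 - <<'E'
from h import *
import pickle
legs((.624,-.324,.012))
c=viewer.calibration("wrist"); cv2.imwrite("pics/w2.png",viewer.get_image("wrist")); pickle.dump(c,open("c2.pkl","wb"))
E
```

```text
time: 5.78
tcp_pos: [0.6225, -0.3283, 0.1479]
tool_rot: [0.182, 0.983, -0.0, -0.002]
force: [-0.3, 0.4, 0.1]
gripper_width: 0.39
finger_force: 25.0
time: 7.28
tcp_pos: [0.6238, -0.3247, 0.1501]
tool_rot: [0.703, 0.711, 0.0, -0.001]
force: [-0.1, -0.5, -0.3]
gripper_width: 0.39
finger_force: 25.0
tcp [ 0.6238 -0.3247  0.1501] y-angle 0.67 tilt [-0.001   0.0014] F [-0.1 -0.5 -0.3] w 0.03623002164899994 ff 24.999919634428807 t 7.275
shift [0.0005 0.0004 0.1381] then wz 0.0
```

View pics/w2.png

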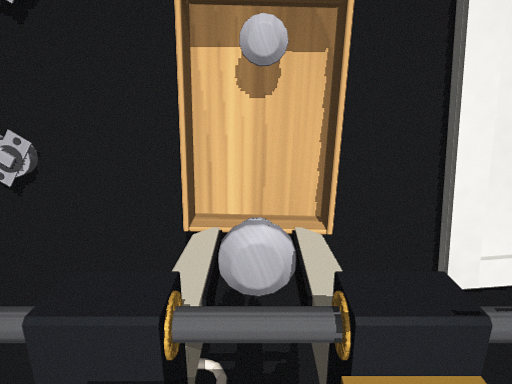

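The knob hangs upright in the grip at (257,257). The tray's lower (−y) rim runs from (184,230) to (334,232), and the resident knob is at (263,40). I'll check the tray centre from this view.

Run:
```python
from h import *
import pickle
c=pickle.load(open("c2.pkl","rb"))
print(ray([(184,231),(334,233),(354,0),(175,0)],.04,c).round(4),ray([(263.5,40)],.028,c))
```

```text
[[ 0.5606 -0.3672  0.04  ]
 [ 0.6906 -0.3675  0.04  ]
 [ 0.6911 -0.1861  0.04  ]
 [ 0.5629 -0.1876  0.04  ]] [[ 0.62694331 -0.21199123  0.028     ]]
```

```bash
python3 -m pendant '[[[0,0,0.035,0,0,0],[0,0,0.04,0,0,0],[0,0,0.035,0,0,0],[0,0,0.015,0,0,0],[0,0,0.008,0,0,0],[0,0,0.004,0,0,0],[0,0,0,0,0,0],[0,0,0,0,0,0]]]'
```

```text
time: 8.32
tcp_pos: [0.6246, -0.3264, 0.0148]
tool_rot: [0.704, 0.71, 0.0, 0.001]
force: [0.2, 0.4, -0.5]
gripper_width: 0.392
finger_force: 25.0
```

```bash
python3 -m pendant '[[[0,0,0.003,0,0,0],[0,0,0,0,0,0],[0,0,0,0,0,0]]]'
python3 -m pendant '[[[0,0,0,0,0,0],[0,0,0,0,0,0],[0,0,0,0,0,0],[0,0,-0.02,0,0,0],[0,0,-0.04,0,0,0],[0,0,-0.04,0,0,0],[0,0,-0.04,0,0,0],[0,0,0,0,0,0]]]' 0.065
python3 - <<'E'
from h import *
legs((.37,-.28,.15),(.37,-.28,.15,59))
E
```

```text
time: 8.7
tcp_pos: [0.6245, -0.3262, 0.0111]
tool_rot: [0.704, 0.71, 0.0, 0.001]
force: [1.0, 0.5, 0.8]
gripper_width: 0.39
finger_force: 25.0
time: 9.7
tcp_pos: [0.6263, -0.328, 0.1567]
tool_rot: [0.704, 0.71, 0.001, 0.005]
force: [0.4, -0.2, -0.0]
gripper_width: 0.701
finger_force: 0.0
tcp [ 0.6263 -0.328   0.1567] y-angle 0.51 tilt [ 0.0091 -0.0054] F [ 0.4 -0.2 -0. ] w 0.06518494491984708 ff 0.0 t 9.7
shift [ 0.0503 -0.2559  0.0041] then wz 0.0
shift [0. 0. 0.] then wz -1.0208
```

```bash
python3 -m pendant '[[[0.008,-0.04,0,0,0,0],[0.008,-0.04,0,0,0,0],[0.008,-0.04,0,0,0,0],[0.008,-0.04,0,0,0,0],[0.008,-0.04,0,0,0,0],[0.008,-0.04,0,0,0,0],[0.002,-0.016,0.004,0,0,0],[0,0,0,0,0,-0.13],[0,0,0,0,0,-0.13],[0,0,0,0,0,-0.13],[0,0,0,0,0,-0.13],[0,0,0,0,0,-0.13],[0,0,0,0,0,-0.13],[0,0,0,0,0,-0.13],[0,0,0,0,0,-0.11],[0,0,0,0,0,0],[0,0,0,0,0,0]]]' 0.05
python3 - <<'E'
from h import *
import pickle
legs()
c=viewer.calibration("wrist"); cv2.imwrite("pics/w3.png",viewer.get_image("wrist")); pickle.dump(c,open("c3.pkl","wb"))
E
```

```text
time: 11.82
tcp_pos: [0.3674, -0.2782, 0.1466]
tool_rot: [0.268, 0.963, 0.0, -0.0]
force: [-0.1, 0.1, -0.8]
gripper_width: 0.539
finger_force: 0.0
tcp [ 0.3674 -0.2782  0.1466] y-angle 58.86 tilt [-0.0004  0.0001] F [-0.1  0.1 -0.8] w 0.05017251421234774 ff 0.0 t 11.825
```

View pics/w3.png

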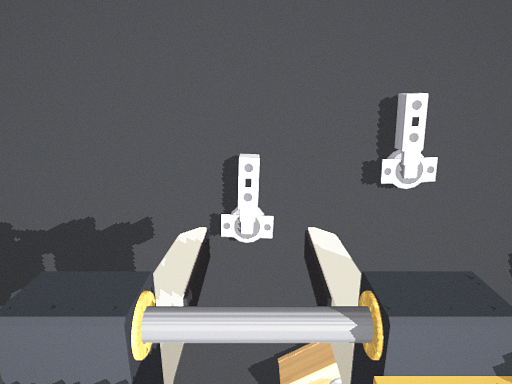

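Both hinges are visible. The one ahead (B) has its square mid-arm hole at (248.5,183), with holes at (249,168) and (247.8,198). The other (A) has its square hole at (415.5,121), with holes at (417,105) and (414,138).

Run:
```python
from h import *
import pickle
c=pickle.load(open("c3.pkl","rb"))
for P in ([(249.5,156),(248.5,183),(249,168),(247.8,198),(247,229)],[(415,95),(415.5,121),(417,105),(414,138),(409,168)]):
    w=ray(P,.018,c);d=w[4]-w[2];print(w.round(4),np.degrees(np.arctan2(d[1],d[0])))
    m=w[1];legs((m[0],m[1],.003))
```

```text
[[ 0.346  -0.2731  0.018 ]
 [ 0.3662 -0.2865  0.018 ]
 [ 0.3548 -0.279   0.018 ]
 [ 0.3779 -0.2944  0.018 ]
 [ 0.4032 -0.3108  0.018 ]] -33.317520039605014
tcp [ 0.3674 -0.2782  0.1466] y-angle 58.89 tilt [-0.0003  0.0001] F [-0.  -0.5  0.5] w 0.050093145468317245 ff 0.0 t 11.875
shift [-0.0033 -0.0077  0.1436] then wz 0.0
[[ 0.3729 -0.1299  0.018 ]
 [ 0.3926 -0.138   0.018 ]
 [ 0.3811 -0.1317  0.018 ]
 [ 0.4052 -0.1449  0.018 ]
 [ 0.4272 -0.1592  0.018 ]] -30.909697742512638
tcp [ 0.3674 -0.2782  0.1466] y-angle 58.89 tilt [-0.0003  0.0001] F [-0.  -0.5  0.5] w 0.050093145468317245 ff 0.0 t 11.875
shift [0.0509 0.133  0.1436] then wz 0.0
```

```bash
python3 -m pendant '[[[-0.003,-0.008,0,0,0,0],[0,0,0.04,0,0,0.03],[0,0,0.04,0,0,0],[0,0,0.035,0,0,0],[0,0,0.016,0,0,0],[0,0,0.008,0,0,0],[0,0,0.003,0,0,0],[0,0,0,0,0,0],[0,0,0,0,0,0]]]'
python3 -m pendant '[[[0,0,0,0,0,0],[0,0,0,0,0,0],[0,0,0,0,0,0],[0,0,0,0,0,0],[0,0,0,0,0,0]]]' 0 30
```

```text
time: 13.0
tcp_pos: [0.3664, -0.287, 0.0053]
tool_rot: [0.282, 0.959, -0.0, 0.001]
force: [-0.1, -0.5, 0.6]
gripper_width: 0.535
finger_force: 0.0
time: 13.62
tcp_pos: [0.366, -0.2867, 0.0047]
tool_rot: [0.282, 0.959, -0.0, 0.0]
force: [-0.5, -0.1, 0.9]
gripper_width: 0.195
finger_force: 30.0
```

```bash
python3 -m pendant '[[[0,0,-0.01,0,0,0],[0,0,-0.03,0,0,0],[0,0,-0.04,0,0,0],[0,0,-0.04,0,0,0],[0,0,-0.03,0,0,0],[0,0,0,0,0,0]]]'
python3 - <<'E'
from h import *
legs((.627,-.04,.15,80.2))
E
```

```text
time: 14.38
tcp_pos: [0.3671, -0.2875, 0.1571]
tool_rot: [0.282, 0.959, -0.001, 0.003]
force: [-0.1, 0.1, -0.7]
gripper_width: 0.188
finger_force: 30.0
tcp [ 0.3671 -0.2875  0.1571] y-angle 57.23 tilt [ 0.0046 -0.0033] F [-0.1  0.1 -0.7] w 0.017514820451852306 ff 29.985940754413605 t 14.375
shift [-0.0846  0.3488  0.0075] then wz -0.4008
```

```bash
python3 -m pendant '[[[-0.005,0.02,0,0,0,0],[-0.01,0.04,0,0,0,0],[-0.01,0.04,0,0,0,0],[-0.01,0.04,0,0,0,0],[-0.01,0.04,0,0,0,0],[-0.01,0.04,0,0,0,0],[-0.01,0.04,0,0,0,0],[-0.01,0.04,0,0,0,0],[-0.0095,0.038,0.004,0,0,0],[0,0.01,0,0,0,0],[0,0,0,0,0,-0.13],[0,0,0,0,0,-0.14],[0,0,0,0,0,-0.13],[0,0,0,0,0,0],[0,0,0,0,0,0]]]'
python3 - <<'E'
from h import *
import pickle
legs((.627,-.04,.01))
c=viewer.calibration("wrist"); cv2.imwrite("pics/w4.png",viewer.get_image("wrist")); pickle.dump(c,open("c4.pkl","wb"))
E
```

```text
time: 16.25
tcp_pos: [0.6246, -0.0405, 0.1502]
tool_rot: [0.087, 0.996, -0.0, -0.001]
force: [-0.4, 0.0, -0.3]
gripper_width: 0.189
finger_force: 30.0
tcp [ 0.6246 -0.0405  0.1502] y-angle 80.0 tilt [-0.0014 -0.0004] F [-0.4  0.  -0.3] w 0.01756352440445559 ff 29.98586118221283 t 16.25
shift [-0.0025  0.001   0.1402] then wz 0.0
```

View pics/w4.png

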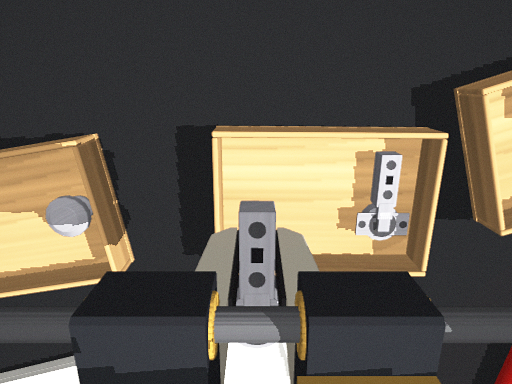

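The hinge hangs straight in the grip, seen at (257,255). The tray's near rim runs from (213,128) to (447,133), with its right corner at (425,274), and the resident hinge is at (388,190). The knob placed earlier stands upright in its tray at (69,216).

Run:
```python
from h import *
import pickle
c=pickle.load(open("c4.pkl","rb"))
w=ray([(213,128),(447,132.5),(425,274)],.04,c);d=w[1]-w[0];print(w.round(4),(w[0]+w[2])/2,np.linalg.norm(d),np.linalg.norm(w[2]-w[1]),np.degrees(np.arctan2(-d[0],d[1])))
r=ray([(389.5,180.5)],.023,c)[0];print("resident arm",r)
cen=(w[0]+w[2])/2;print(R.from_euler('z',9.8,degrees=True).apply(r-cen))
```

```text
[[ 0.5718 -0.0667  0.04  ]
 [ 0.6075  0.1159  0.04  ]
 [ 0.7328  0.0942  0.04  ]] [0.65227465 0.01371722 0.04      ] 0.18604712556421285 0.12711488703699728 -11.075819263969597
resident arm [0.64522377 0.07411471 0.023     ]
[-0.01722822  0.05831604 -0.017     ]
```

```bash
python3 -m pendant '[[[-0.001,0.004,0,0,0,0],[0,0,0.035,0,0,0.006],[0,0,0.04,0,0,0],[0,0,0.035,0,0,0],[0,0,0.015,0,0,0],[0,0,0.008,0,0,0],[0,0,0.005,0,0,0],[0,0,0,0,0,0],[0,0,0,0,0,0]]]'
```

```text
time: 17.42
tcp_pos: [0.6277, -0.036, 0.0136]
tool_rot: [0.089, 0.996, 0.0, 0.001]
force: [-0.3, 0.6, -0.2]
gripper_width: 0.189
finger_force: 30.0
```

```bash
python3 -m pendant '[[[0,0,0.003,0,0,0],[0,0,0,0,0,0],[0,0,0,0,0,0]]]'
python3 -m pendant '[[[0,0,0,0,0,0],[0,0,0,0,0,0],[0,0,0,0,0,0],[0,0,-0.02,0,0,0],[0,0,-0.04,0,0,0],[0,0,-0.04,0,0,0],[0,0,-0.04,0,0,0],[0,0,0,0,0,0]]]' 0.03
python3 - <<'E'
from h import *
legs((.410,-.137,.15),(.41,-.137,.15,59))
E
```

```text
time: 17.8
tcp_pos: [0.6273, -0.036, 0.0098]
tool_rot: [0.089, 0.996, -0.0, 0.0]
force: [0.5, 0.1, 0.0]
gripper_width: 0.189
finger_force: 30.0
time: 18.8
tcp_pos: [0.63, -0.0361, 0.1551]
tool_rot: [0.089, 0.996, 0.0, 0.005]
force: [0.2, 0.0, 0.3]
gripper_width: 0.323
finger_force: 0.0
tcp [ 0.63   -0.0361  0.1551] y-angle 79.81 tilt [ 0.0101 -0.0004] F [0.2 0.  0.3] w 0.030026078117092608 ff 0.0 t 18.8
shift [ 0.1987 -0.1382  0.0029] then wz 0.0
shift [0. 0. 0.] then wz 0.3632
```

```bash
python3 -m pendant '[[[0.02,-0.014,0,0,0,0],[0.035,-0.025,0,0,0,0],[0.035,-0.025,0,0,0,0],[0.035,-0.025,0,0,0,0],[0.035,-0.025,0,0,0,0],[0.035,-0.025,0.003,0,0,0],[0,0,0,0,0,0.12],[0,0,0,0,0,0.12],[0,0,0,0,0,0.12],[0,0,0,0,0,0],[0,0,0,0,0,0]]]' 0.05
python3 - <<'E'
from h import *
import pickle
legs()
c=viewer.calibration("wrist"); cv2.imwrite("pics/w5.png",viewer.get_image("wrist")); pickle.dump(c,open("c5.pkl","wb"))
E
```

```text
time: 20.18
tcp_pos: [0.4103, -0.1382, 0.1466]
tool_rot: [0.265, 0.964, -0.0, -0.0]
force: [0.4, 0.8, 0.1]
gripper_width: 0.539
finger_force: 0.0
tcp [ 0.4103 -0.1382  0.1466] y-angle 59.3 tilt [-0.0004  0.0001] F [0.4 0.8 0.1] w 0.050143017669755936 ff 0.0 t 20.175
```

View pics/w5.png

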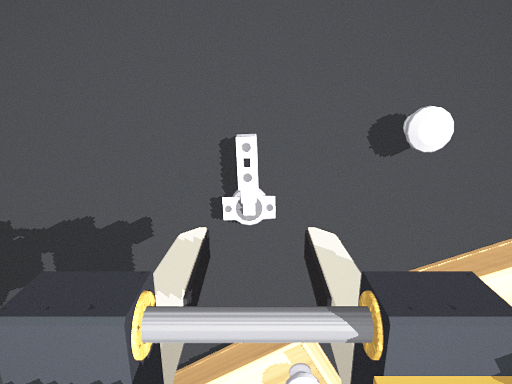

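Hinge A has its square mid-arm hole at (247,163), its tail at (246,136) and its cup centre at (249.5,207). Knob B is at (429,129).

Run:
```python
from h import *
import pickle
c=pickle.load(open("c5.pkl","rb"))
w=ray([(246.2,136),(247.2,163),(249.5,207)],.018,c);d=w[2]-w[0];print(w.round(4),np.degrees(np.arctan2(d[1],d[0])))
m=w[1]+.008*d/np.linalg.norm(d);print(m,np.hypot(*m[:2]))
legs((m[0],m[1],.003)); print("knob b",ray([(428.5,129)],.023,c))
```

```text
[[ 0.3727 -0.1267  0.018 ]
 [ 0.3933 -0.1382  0.018 ]
 [ 0.4292 -0.1574  0.018 ]] -28.5216470394738
[ 0.40029042 -0.14197676  0.018     ] 0.42472322839623594
tcp [ 0.4104 -0.1383  0.1466] y-angle 59.27 tilt [-0.0003  0.0001] F [-0.3  0.1 -0.3] w 0.04990099850185206 ff 0.0 t 20.225
shift [ 0.0068 -0.0084  0.1436] then wz 0.0
knob b [[0.44457986 0.00719514 0.023     ]]
```

```bash
python3 -m pendant '[[[0.0065,-0.0085,0,0,0,0],[0,0,0.04,0,0,-0.035],[0,0,0.04,0,0,0],[0,0,0.035,0,0,0],[0,0,0.016,0,0,0],[0,0,0.008,0,0,0],[0,0,0.003,0,0,0],[0,0,0,0,0,0],[0,0,0,0,0,0]]]'
python3 -m pendant '[[[0,0,0,0,0,0],[0,0,0,0,0,0],[0,0,0,0,0,0],[0,0,0,0,0,0],[0,0,0,0,0,0]]]' 0 30
```

```text
time: 21.35
tcp_pos: [0.401, -0.1425, 0.0053]
tool_rot: [0.249, 0.969, -0.0, 0.001]
force: [-0.4, -0.2, 0.0]
gripper_width: 0.538
finger_force: 0.0
time: 21.98
tcp_pos: [0.4006, -0.1423, 0.0047]
tool_rot: [0.249, 0.969, -0.0, 0.0]
force: [0.2, -0.8, 0.8]
gripper_width: 0.193
finger_force: 30.0
```

```bash
python3 -m pendant '[[[0,0,-0.01,0,0,0],[0,0,-0.03,0,0,0],[0,0,-0.04,0,0,0],[0,0,-0.04,0,0,0],[0,0,-0.03,0,0,0],[0,0,0,0,0,0]]]'
python3 - <<'E'
from h import *
legs((.6437,.0175,.15,79.7))
E
```

```text
time: 22.72
tcp_pos: [0.4018, -0.1427, 0.1569]
tool_rot: [0.249, 0.969, -0.0, 0.003]
force: [-0.3, -0.4, -0.7]
gripper_width: 0.184
finger_force: 30.0
tcp [ 0.4018 -0.1427  0.1569] y-angle 61.19 tilt [ 0.0053 -0.0016] F [-0.3 -0.4 -0.7] w 0.017117346180431498 ff 29.99833971261978 t 22.725
shift [-0.1347  0.2569  0.008 ] then wz -0.323
```

```bash
python3 -m pendant '[[[-0.01,0.02,0,0,0,0],[-0.02,0.038,0,0,0,0],[-0.02,0.038,0,0,0,0],[-0.02,0.038,0,0,0,0],[-0.02,0.038,0,0,0,0],[-0.02,0.038,0,0,0,0],[-0.02,0.038,0,0,0,0],[-0.005,0.009,0.006,0,0,0],[0,0,0,0,0,-0.11],[0,0,0,0,0,-0.11],[0,0,0,0,0,-0.103],[0,0,0,0,0,0],[0,0,0,0,0,0]]]'
python3 - <<'E'
from h import *
import pickle
legs((.6437,.0175,.01))
c=viewer.calibration("wrist"); cv2.imwrite("pics/w6.png",viewer.get_image("wrist")); pickle.dump(c,open("c6.pkl","wb"))
E
```

```text
time: 24.35
tcp_pos: [0.6419, 0.0172, 0.1479]
tool_rot: [0.091, 0.996, -0.0, -0.001]
force: [-0.3, 0.5, -0.4]
gripper_width: 0.19
finger_force: 30.0
tcp [0.6419 0.0172 0.1479] y-angle 79.58 tilt [-0.0018 -0.0005] F [-0.3  0.5 -0.4] w 0.01767098666794965 ff 29.99829411506653 t 24.35
shift [-0.0019  0.0007  0.1379] then wz 0.0
```

View pics/w6.png

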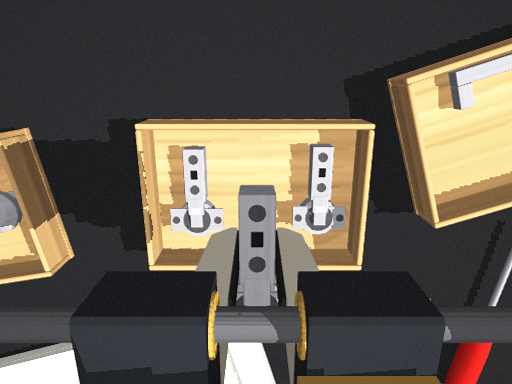

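Hinge B lies flat at (195,190), and the resident hinge is at (320,185). The free gap spans columns 223–293 and is centred on the held hinge at 257, so I can lower it.

```bash
python3 -m pendant '[[[-0.001,0.0005,0,0,0,0],[0,0,0.035,0,0,0],[0,0,0.04,0,0,0],[0,0,0.035,0,0,0],[0,0,0.015,0,0,0],[0,0,0.008,0,0,0],[0,0,0.003,0,0,0],[0,0,0,0,0,0],[0,0,0,0,0,0]]]'
```

```text
time: 25.52
tcp_pos: [0.6445, 0.0182, 0.0137]
tool_rot: [0.09, 0.996, 0.0, 0.001]
force: [-0.3, -1.0, -1.4]
gripper_width: 0.193
finger_force: 30.0
```

```bash
python3 -m pendant '[[[0,0,0.003,0,0,0],[0,0,0,0,0,0],[0,0,0,0,0,0]]]'
python3 -m pendant '[[[0,0,0,0,0,0],[0,0,0,0,0,0],[0,0,0,0,0,0],[0,0,-0.02,0,0,0],[0,0,-0.04,0,0,0],[0,0,-0.04,0,0,0],[0,0,-0.04,0,0,0],[0,0,0,0,0,0]]]' 0.03
python3 - <<'E'
from h import *
legs((.4446,.007,.15),(.4446,.007,.15,60))
E
```

```text
time: 25.9
tcp_pos: [0.6441, 0.0181, 0.0098]
tool_rot: [0.09, 0.996, 0.0, 0.0]
force: [0.7, -0.4, -0.2]
gripper_width: 0.189
finger_force: 30.0
time: 26.9
tcp_pos: [0.6468, 0.0183, 0.1553]
tool_rot: [0.09, 0.996, 0.001, 0.005]
force: [0.8, 0.5, -0.5]
gripper_width: 0.325
finger_force: 0.0
tcp [0.6468 0.0183 0.1553] y-angle 79.69 tilt [0.0102 0.0005] F [ 0.8  0.5 -0.5] w 0.03023394405429655 ff 0.0 t 26.9
shift [ 0.1969 -0.0473  0.0032] then wz 0.0
shift [0. 0. 0.] then wz 0.3437
```

```bash
python3 -m pendant '[[[0.02,-0.005,0,0,0,0],[0.04,-0.01,0,0,0,0],[0.04,-0.01,0,0,0,0],[0.04,-0.01,0,0,0,0],[0.04,-0.01,0,0,0,0],[0.017,-0.003,0.003,0,0,0],[0,0,0,0,0,0.14],[0,0,0,0,0,0.14],[0,0,0,0,0,0.14],[0,0,0,0,0,0.14],[0,0,0,0,0,0.14],[0,0,0,0,0,0.14],[0,0,0,0,0,0.14],[0,0,0,0,0,0.14],[0,0,0,0,0,0.14],[0,0,0,0,0,0.12],[0,0,0,0,0,0],[0,0,0,0,0,0]]]' 0.06
python3 - <<'E'
from h import *
legs()
c=viewer.calibration("wrist"); im=viewer.get_image("wrist"); cv2.imwrite("pics/w7.png",im)
g=cv2.cvtColor(im,cv2.COLOR_BGR2GRAY);n,l,st,ce=cv2.connectedComponentsWithStats((g>170).astype(np.uint8))
for i in range(1,n):
    if 600<st[i,4]<4000:
        p=ray(st[i,:2]+st[i,2:4]/2-.5,.023,c)[0];print(st[i],p.round(4))
E
```

```text
time: 29.15
tcp_pos: [0.4412, 0.0062, 0.1466]
tool_rot: [0.703, 0.712, -0.0, -0.0]
force: [0.1, -0.7, 0.2]
gripper_width: 0.646
finger_force: 0.0
tcp [0.4412 0.0062 0.1466] y-angle 0.74 tilt [-0.0004  0.0001] F [ 0.1 -0.7  0.2] w 0.060080779131097474 ff 0.0 t 29.15
[ 254    0   73   36 1124] [0.4642 0.1351 0.023 ]
[ 479   63   33   53 1049] [0.6314 0.085  0.023 ]
[ 240  158   43   43 1430] [0.4443 0.0074 0.023 ]
[ 135  227   61   79 2299] [ 0.3557 -0.0784  0.023 ]
[ 318  227   62   71 2219] [ 0.5274 -0.0719  0.023 ]
[398 376 114   8 896] [ 0.6511 -0.2081  0.023 ]
```

View pics/w7.png

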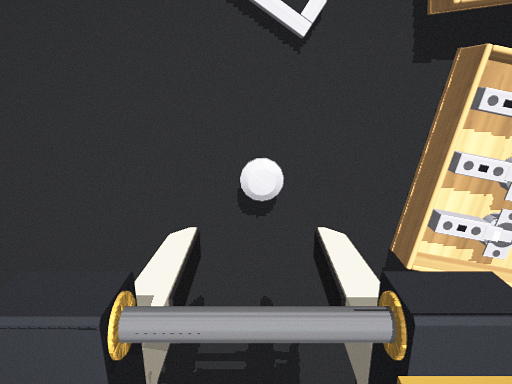

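Knob B is at (262,180), which gives (0.444,0.007). The three hinges lie side by side in their tray.

```bash
python3 -m pendant '[[[0.001,0.003,0,0,0,0],[0,0,0.04,0,0,0],[0,0,0.04,0,0,0],[0,0,0.035,0,0,0],[0,0,0.017,0,0,0],[0,0,0.01,0,0,0],[0,0,0,0,0,0],[0,0,0,0,0,0]]]'
python3 -m pendant '[[[0,0,0,0,0,0],[0,0,0,0,0,0],[0,0,0,0,0,0],[0,0,0,0,0,0],[0,0,-0.01,0,0,0],[0,0,-0.03,0,0,0],[0,0,-0.04,0,0,0],[0,0,-0.04,0,0,0],[0,0,-0.025,0,0,0],[0,0,0,0,0,0]]]' 0 25
python3 - <<'E'
from h import *
legs((.625,-.27,.15),(.625,-.27,.012))
E
```

```text
time: 30.2
tcp_pos: [0.445, 0.0072, 0.0053]
tool_rot: [0.703, 0.711, 0.0, 0.0]
force: [0.0, -0.2, 0.2]
gripper_width: 0.647
finger_force: 0.0
time: 31.45
tcp_pos: [0.4454, 0.0073, 0.1514]
tool_rot: [0.703, 0.711, 0.002, 0.001]
force: [0.2, -0.5, 0.0]
gripper_width: 0.389
finger_force: 25.0
tcp [0.4454 0.0073 0.1514] y-angle 0.65 tilt [0.0043 0.0006] F [ 0.2 -0.5  0. ] w 0.03621400432223332 ff 24.99995980262611 t 31.45
shift [-0.2793  0.1765  0.002 ] then wz 0.0
shift [-1.00e-04 -6.00e-04  1.38e-01] then wz 0.0
```

```bash
python3 -m pendant '[[[-0.02,0.0125,0,0,0,0],[-0.036,0.023,0,0,0,0],[-0.036,0.023,0,0,0,0],[-0.036,0.023,0,0,0,0],[-0.036,0.023,0,0,0,0],[-0.036,0.023,0,0,0,0],[-0.036,0.023,0,0,0,0],[-0.036,0.023,0,0,0,0],[-0.007,0.003,0.001,0,0,0],[0,0,0,0,0,0],[0,0,0,0,0,0]]]'
python3 - <<'E'
from h import *
legs((.625,-.27,.012))
c=viewer.calibration("wrist"); cv2.imwrite("pics/w8.png",viewer.get_image("wrist"))
E
```

```text
time: 32.83
tcp_pos: [0.6235, -0.2677, 0.148]
tool_rot: [0.703, 0.712, 0.0, -0.001]
force: [0.3, 0.1, -0.6]
gripper_width: 0.391
finger_force: 25.0
tcp [ 0.6235 -0.2677  0.148 ] y-angle 0.72 tilt [-0.0015  0.0022] F [ 0.3  0.1 -0.6] w 0.036395977492670636 ff 25.000016323938326 t 32.825
shift [-0.0026  0.0017  0.136 ] then wz 0.0
```

View pics/w8.png

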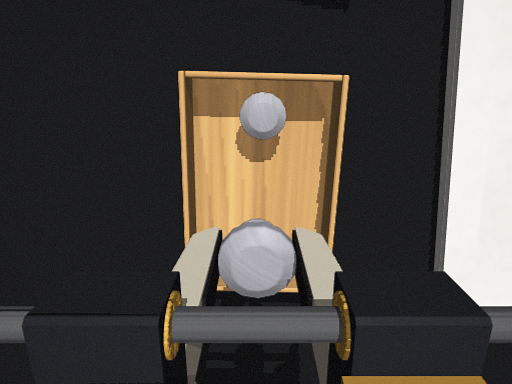

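The held knob is at (257,258), over the middle of the tray. The resident knob at (263,116) is well clear.

```bash
python3 -m pendant '[[[-0.002,0.002,0,0,0,0],[0,0,0.035,0,0,0],[0,0,0.04,0,0,0],[0,0,0.035,0,0,0],[0,0,0.015,0,0,0],[0,0,0.007,0,0,0],[0,0,0.003,0,0,0],[0,0,0,0,0,0],[0,0,0,0,0,0]]]'
```

```text
time: 34.0
tcp_pos: [0.6266, -0.2721, 0.0147]
tool_rot: [0.703, 0.711, 0.0, 0.001]
force: [0.2, 0.0, -0.8]
gripper_width: 0.392
finger_force: 25.0
```

```bash
python3 -m pendant '[[[0,0,0.004,0,0,0],[0,0,0,0,0,0],[0,0,0,0,0,0]]]'
python3 -m pendant '[[[0,0,0,0,0,0],[0,0,0,0,0,0],[0,0,0,0,0,0],[0,0,-0.02,0,0,0],[0,0,-0.04,0,0,0],[0,0,-0.04,0,0,0],[0,0,-0.04,0,0,0],[0,0,0,0,0,0]]]' 0.06
python3 - <<'E'
from h import *
legs((.4346,.1554,.15),(.4346,.1554,.15,58))
E
```

```text
time: 34.38
tcp_pos: [0.6265, -0.2721, 0.0101]
tool_rot: [0.703, 0.711, 0.0, 0.001]
force: [0.8, -0.4, 2.3]
gripper_width: 0.393
finger_force: 25.0
time: 35.38
tcp_pos: [0.6284, -0.2736, 0.1556]
tool_rot: [0.703, 0.711, 0.002, 0.005]
force: [0.4, -1.1, 0.2]
gripper_width: 0.644
finger_force: 0.0
tcp [ 0.6284 -0.2736  0.1556] y-angle 0.63 tilt [ 0.0093 -0.0046] F [ 0.4 -1.1  0.2] w 0.059922628036932137 ff 0.0 t 35.375
shift [ 0.4311 -0.1892  0.0018] then wz 0.0
shift [0. 0. 0.] then wz -1.0013
```

```bash
python3 -m pendant '[[[0.02,-0.009,0,0,0,0],[0.04,-0.0175,0,0,0,0],[0.04,-0.0175,0,0,0,0],[0.04,-0.0175,0,0,0,0],[0.04,-0.0175,0,0,0,0],[0.04,-0.0175,0,0,0,0],[0.04,-0.0175,0,0,0,0],[0.04,-0.0175,0,0,0,0],[0.04,-0.0175,0,0,0,0],[0.04,-0.0175,0,0,0,0],[0.04,-0.0175,0,0,0,0],[0.011,-0.005,0.002,0,0,0],[0,0,0,0,0,0]]]' 0.03
python3 -m pendant '[[[0,0,0,0,0,-0.13],[0,0,0,0,0,-0.13],[0,0,0,0,0,-0.13],[0,0,0,0,0,-0.13],[0,0,0,0,0,-0.13],[0,0,0,0,0,-0.13],[0,0,0,0,0,-0.13],[0,0,0,0,0,-0.09],[0,0,0,0,0,0],[0,0,0,0,0,0]]]'
python3 - <<'E'
from h import *
import pickle
legs()
c=viewer.calibration("wrist"); cv2.imwrite("pics/w9.png",viewer.get_image("wrist")); pickle.dump(c,open("c9.pkl","wb"))
E
```

```text
time: 37.0
tcp_pos: [0.432, 0.157, 0.1475]
tool_rot: [0.703, 0.711, -0.0, 0.0]
force: [-0.3, -0.9, 0.1]
gripper_width: 0.32
finger_force: 0.0
time: 38.25
tcp_pos: [0.4328, 0.1558, 0.1476]
tool_rot: [0.278, 0.961, -0.0, 0.0]
force: [-0.1, 0.9, -1.2]
gripper_width: 0.323
finger_force: 0.0
tcp [0.4328 0.1558 0.1476] y-angle 57.72 tilt [ 0.0002 -0.0006] F [-0.1  0.9 -1.2] w 0.030020488148847477 ff 0.0 t 38.25
```

View pics/w9.png

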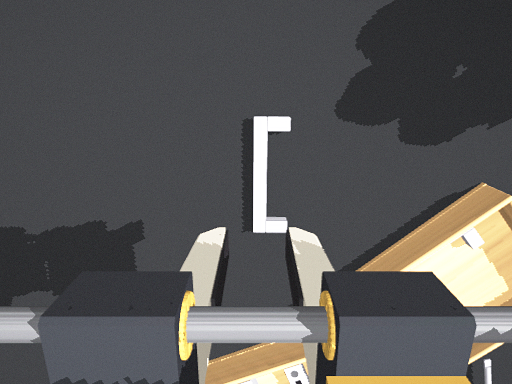

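The bar's centreline runs from (260.5,117) to (259.5,232), with posts towards the right (tool +y).

Run:
```python
from h import *
import pickle
c=pickle.load(open("c9.pkl","rb"))
w=ray([(260.5,117),(259.5,232)],.012,c);d=w[1]-w[0];print(w.round(4),np.linalg.norm(d),np.degrees(np.arctan2(d[1],d[0])));m=w.mean(0)
legs((m[0],m[1],.002))
```

```text
[[0.3891 0.1867 0.012 ]
 [0.4795 0.1289 0.012 ]] 0.10720120596283456 -32.58724499932693
tcp [0.4327 0.1562 0.1477] y-angle 57.77 tilt [ 0.0002 -0.0004] F [-0.5  0.6  0.6] w 0.029758060983048326 ff 0.0 t 38.3
shift [-0.0005  0.0023  0.1457] then wz 0.0
```

```bash
python3 -m pendant '[[[-0.001,0.002,0,0,0,0],[0,0,0.04,0,0,0],[0,0,0.04,0,0,0],[0,0,0.035,0,0,0],[0,0,0.017,0,0,0],[0,0,0.009,0,0,0],[0,0,0.004,0,0,0],[0,0,0,0,0,0],[0,0,0,0,0,0]]]'
python3 -m pendant '[[[0,0,0,0,0,0],[0,0,0,0,0,0],[0,0,0,0,0,0],[0,0,0,0,0,0],[0,0,0,0,0,0]]]' 0 40
```

```text
time: 39.42
tcp_pos: [0.4346, 0.1584, 0.0033]
tool_rot: [0.276, 0.961, 0.0, 0.001]
force: [0.8, -0.3, 0.1]
gripper_width: 0.321
finger_force: 0.0
time: 40.05
tcp_pos: [0.4342, 0.1582, 0.0029]
tool_rot: [0.276, 0.961, 0.0, 0.0]
force: [-1.3, -0.6, 4.7]
gripper_width: 0.123
finger_force: 40.0
```

```bash
python3 -m pendant '[[[0,0,-0.01,0,0,0],[0,0,-0.03,0,0,0],[0,0,-0.04,0,0,0],[0,0,-0.04,0,0,0],[0,0,-0.03,0,0,0],[0,0,0,0,0,0]]]'
python3 - <<'E'
from h import *
legs((.6435,.2454,.15,8))
E
```

```text
time: 40.8
tcp_pos: [0.4353, 0.1587, 0.1546]
tool_rot: [0.276, 0.961, 0.002, 0.002]
force: [0.0, 0.0, -2.0]
gripper_width: 0.125
finger_force: 40.0
tcp [0.4353 0.1587 0.1546] y-angle 57.94 tilt [0.0047 0.002 ] F [ 0.  0. -2.] w 0.011611708989803599 ff 39.98835504055023 t 40.8
shift [-0.1304  0.184   0.0057] then wz 0.8716
```

```bash
python3 -m pendant '[[[-0.014,0.02,0,0,0,0],[-0.026,0.037,0,0,0,0],[-0.026,0.037,0,0,0,0],[-0.026,0.037,0,0,0,0],[-0.026,0.037,0,0,0,0],[-0.013,0.017,0.003,0,0,0],[0,0,0,0,0,0.11],[0,0,0,0,0,0.11],[0,0,0,0,0,0.11],[0,0,0,0,0,0.11],[0,0,0,0,0,0.11],[0,0,0,0,0,0.11],[0,0,0,0,0,0.11],[0,0,0,0,0,0.1],[0,0,0,0,0,0],[0,0,0,0,0,0]]]'
python3 - <<'E'
from h import *
import pickle
legs((.6435,.2454,.01))
c=viewer.calibration("wrist"); cv2.imwrite("pics/w10.png",viewer.get_image("wrist")); pickle.dump(c,open("c10.pkl","wb"))
E
```

```text
time: 42.8
tcp_pos: [0.6427, 0.2452, 0.1482]
tool_rot: [0.655, 0.756, -0.001, -0.001]
force: [0.9, -0.5, -0.8]
gripper_width: 0.121
finger_force: 40.0
tcp [0.6427 0.2452 0.1482] y-angle 8.16 tilt [-0.0023 -0.001 ] F [ 0.9 -0.5 -0.8] w 0.011236359816864964 ff 39.98824954032898 t 42.8
shift [1.000e-04 1.100e-03 1.382e-01] then wz 0.0
```

View pics/w10.png

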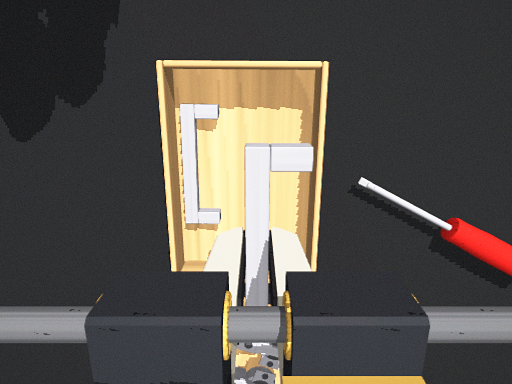

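The held bar at (257,225) is parallel to the tray. The far rim runs from (158,62) to (327,65), and the resident pull's post tips reach column 219.

Run:
```python
from h import *
import pickle
c=pickle.load(open("c10.pkl","rb"))
w=ray([(158,62),(327.5,64),(316,266),(172,269)],.04,c);print(w.round(4))
o=w[:2].mean(0);ex=(w[1]-w[0]);ex/=np.linalg.norm(ex);ey=np.array([-ex[1],ex[0],0])
cen=o-.095*ey;print(cen,np.degrees(np.arctan2(ex[1],ex[0])))
for n,p in (("tips",ray([(218,112),(219.5,216)],.017,c)),("tcp",arm.state()["tcp_pos"][None])): print(n,(p-cen)@ex,(p-cen)@ey)
```

```text
[[0.5554 0.3295 0.04  ]
 [0.6808 0.3461 0.04  ]
 [0.7046 0.1786 0.04  ]
 [0.5782 0.1573 0.04  ]]
[0.63053742 0.24357961 0.04      ] 7.54192246925416
tips [-0.02179789 -0.02240736] [ 0.05712951 -0.03662275]
tcp [0.01250935] [3.84056444e-05]
```

```bash
python3 -m pendant '[[[0,0.002,0,0,0,0],[0,0,0.035,0,0,0],[0,0,0.04,0,0,0],[0,0,0.035,0,0,0],[0,0,0.015,0,0,0],[0,0,0.008,0,0,0],[0,0,0.005,0,0,0],[0,0,0,0,0,0],[0,0,0,0,0,0]]]'
```

```text
time: 43.98
tcp_pos: [0.646, 0.2459, 0.0127]
tool_rot: [0.655, 0.755, 0.001, 0.0]
force: [0.6, 0.2, -0.7]
gripper_width: 0.123
finger_force: 40.0
```

```bash
python3 -m pendant '[[[0,0,0.004,0,0,0],[0,0,0,0,0,0],[0,0,0,0,0,0]]]'
python3 -m pendant '[[[0,0,0,0,0,0],[0,0,0,0,0,0],[0,0,0,0,0,0],[0,0,-0.02,0,0,0],[0,0,-0.04,0,0,0],[0,0,-0.04,0,0,0],[0,0,-0.04,0,0,0],[0,0,-0.04,0,0,0],[0.04,-0.03,0,0,0,0],[0.04,-0.04,0,0,0,0],[0.04,-0.04,0,0,0,0],[0.04,-0.04,0,0,0,0],[0,-0.04,0,0,0,0],[0,-0.04,0,0,0,0],[0,0,0,0,0,0],[0,0,0,0,0,0]]]' 0.024
python3 - <<'E'
from h import *
legs()
crop(viewer.get_image("top"),150,110,360,250,3.8,"pics/top2.png")
E
```

```text
time: 44.35
tcp_pos: [0.646, 0.2459, 0.008]
tool_rot: [0.656, 0.755, 0.001, 0.0]
force: [-0.2, 1.0, -0.5]
gripper_width: 0.123
finger_force: 40.0
time: 46.35
tcp_pos: [0.3964, 0.3721, 0.189]
tool_rot: [0.656, 0.755, 0.001, 0.0]
force: [1.0, -0.5, 0.4]
gripper_width: 0.26
finger_force: 0.0
tcp [0.3964 0.3721 0.189 ] y-angle 8.05 tilt [0.0024 0.0018] F [ 1.  -0.5  0.4] w 0.024169224281533685 ff 0.0 t 46.35
```

View pics/top2.png

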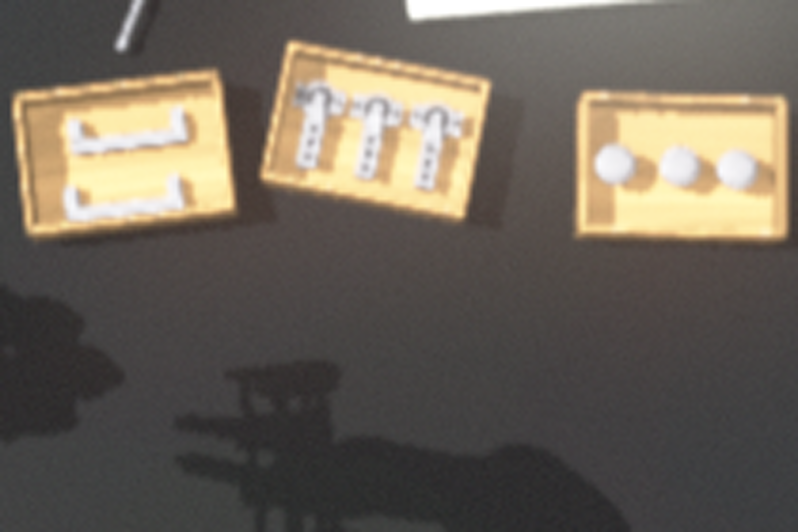

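All five pieces lie in their trays: pull at (128,140), hinges at (372,130) and (432,140), knobs at (680,165) and (737,168). None overlap and the arm is clear.

```bash
python3 -c "
from station import arm
print(arm.close_job())"
```

```text
the job is handed in; nothing more can be done
None
```

I sorted all five pieces into the trays that held their kind and handed the job in at about 46 s of the 136 s allowed; the final top view shows them side by side with none overlapping, but the hand-in returned no verdict.

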